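Nest a set of bisque measuring cups on the pine board

TASK

The four tab-handled bisque measuring cups are one set: put the largest upright in the middle of the round pine board, then one at a time nest the next smaller cup inside the one before, down to the smallest, each sitting fully down on the floor of the cup below with all four handles pointing the same way, one above the other. Bisque chips, so set every cup down without dropping it, and leave the loop-handled mug and the plain bowl where they stand.

Things in the scene. Friction and masses are not known exactly. Their poses are not given: they have to be found in the camera images.
- cup_1: The largest of four white bisque measuring cups: round, 100 mm across the rim, 88 at the foot, 45 tall, wall 5, inner floor 10 mm above the underside; about 260 g. Origin: centre of underside, z up. Flat tab handle along own -x, level with the rim: 20 wide, 7 thick (38-45 mm up), ending 95 mm from the axis. Best gripped across the tab, about 75 mm from the axis.
- cup_2: The second largest of four white bisque measuring cups: round, 82 mm across the rim, 70 at the foot, 45 tall, wall 5, inner floor 10 mm above the underside; about 190 g. Origin: centre of underside, z up. Flat tab handle along own -x, level with the rim: 20 wide, 7 thick (38-45 mm up), ending 86 mm from the axis. Nested, its foot is 10 mm above cup_1's, with 4 mm play, tab 3 mm clear above.
- cup_3: The third of four white bisque measuring cups: round, 64 mm across the rim, 52 at the foot, 45 tall, wall 5, inner floor 10 mm above the underside; about 130 g. Origin: centre of underside, z up. Flat tab handle along own -x, level with the rim: 20 wide, 7 thick (38-45 mm up), ending 77 mm from the axis. Nested, its foot is 10 mm above cup_2's, with 4 mm play, tab 3 mm clear above.
- cup_4: The smallest of four white bisque measuring cups: round, 46 mm across the rim, 34 at the foot, 45 tall, wall 5, inner floor 10 mm above the underside; about 80 g. Origin: centre of underside, z up. Flat tab handle along own -x, level with the rim: 20 wide, 7 thick (38-45 mm up), ending 68 mm from the axis. Nested, its foot is 10 mm above cup_3's, with 4 mm play, tab 3 mm clear above.
- cup_2_tab (a point): Point on the top of cup_2's tab handle, on its centre line, 66 mm from the cup's axis, 45 mm above its underside: a good place to grip, across the tab.
- cup_3_tab (a point): Point on the top of cup_3's tab handle, on its centre line, 57 mm from the cup's axis, 45 mm above its underside: a good place to grip, across the tab.
- cup_4_tab (a point): Point on the top of cup_4's tab handle, on its centre line, 48 mm from the cup's axis, 45 mm above its underside: a good place to grip, across the tab.
- board: Round board of pale jointed pine, 150 mm across and 15 mm thick, lying flat and fixed on the steel table. Origin: centre of its underside; the top is 15 mm above it. Its yaw means nothing.
- mug: White bisque mug, not part of the set: 76 mm across, 92 mm tall, with a loop handle on its own +y side. Origin: centre of the underside.
- bowl: White bisque bowl without any handle, not part of the set: 92 mm across, 34 mm tall. Origin: centre of the underside.
Things that resemble listed ones, but are neither listed nor needed, are in the scene too. Leave any blue, green or purple look-alike of the cup_4 alone.

How it is judged (in metres and radians):
On the way, in this order (a step that is already met when the one before it is completed fails the run):
1. the largest cup stands upright in the middle of the board (horizontal distance between cup_1 and board below 0.018 m and z of cup_1 in the frame of board between 0.011 and 0.019 m and angle between cup_1's own z axis and vertical below 0.12 rad), for 0.2 s.
2. cup_2 sits fully down inside cup_1 (horizontal distance between cup_2 and cup_1 below 0.01 m and z of cup_2 in the frame of cup_1 between 0.006 and 0.014 m and angle between cup_2's own z axis and vertical below 0.12 rad), for 0.2 s.
3. cup_3 sits fully down inside cup_2 (horizontal distance between cup_3 and cup_2 below 0.01 m and z of cup_3 in the frame of cup_2 between 0.006 and 0.014 m and angle between cup_3's own z axis and vertical below 0.12 rad), for 0.2 s.
4. cup_4 sits fully down inside cup_3 (horizontal distance between cup_4 and cup_3 below 0.01 m and z of cup_4 in the frame of cup_3 between 0.006 and 0.014 m and angle between cup_4's own z axis and vertical below 0.12 rad), for 0.2 s.
At the end, for the whole second after the job is handed in: cup_1 upright on the board within 18 mm of its centre; each next cup upright inside the one before, within 10 mm of its axis and down on its floor (within 4 mm), its handle pointing the same way as the handle below within about 20 degrees; all at rest (all of step 1 and all of step 2 and all of step 3 and all of step 4 and x of cup_2_tab in the frame of cup_1 below -0.025 m and y of cup_2_tab in the frame of cup_1 between -0.028 and 0.028 m and x of cup_3_tab in the frame of cup_2 below -0.025 m and y of cup_3_tab in the frame of cup_2 between -0.025 and 0.025 m and x of cup_4_tab in the frame of cup_3 below -0.025 m and y of cup_4_tab in the frame of cup_3 between -0.021 and 0.021 m and linear speed of each of cup_1, cup_2, cup_3, cup_4 below 0.02 m/s and angular speed of each of cup_1, cup_2, cup_3, cup_4 below 0.2 rad/s); the robot touches nothing.
It fails at once if a cup was dropped or knocked flying (faster than 0.6 m/s with no finger on it) ((linear speed of cup_1 above 0.6 m/s and contact force between the fingers and cup_1 below 0.1 N) or (linear speed of cup_2 above 0.6 m/s and contact force between the fingers and cup_2 below 0.1 N) or (linear speed of cup_3 above 0.6 m/s and contact force between the fingers and cup_3 below 0.1 N) or (linear speed of cup_4 above 0.6 m/s and contact force between the fingers and cup_4 below 0.1 N)).
It fails at once if the mug was shifted by more than 25 mm (distance of mug from where it was at the start of the episode above 0.025 m).
It fails at once if the bowl was shifted by more than 25 mm (distance of bowl from where it was at the start of the episode above 0.025 m).
It also fails if it takes over 112 s, if anything falls off the work surface, if the arm or the gripper's body presses on something with over 40 N, if the wrist force passes 120 N, or if a joint passes its speed limit or range.

ROBOT

A 6-joint arm with a two-finger parallel gripper is mounted at the origin on the work surface. World frame = base frame: x ahead of the robot, y to its left, z up, the work surface at z = 0. Lengths are in mm, angles in rad, forces in N, time in s.
With the tool pointing down it reaches from about 350 to 775 mm from the base axis. Payload 7.3 kg.
Tool frame: the origin (TCP) lies at the very end of the fingers, on their centre line; the grasp point (between the pads) lies 19 mm behind it; z points along the fingers, y is the line along which they close (so a half turn about z gives the same grasp; the last joint's range is limited). The gripper opens to 92 mm and grips with 3 to 60 N. Pads are 19 mm wide; open, the fingers measure 130 mm over their backs; the gripper's body (75 mm by 190 mm) begins 47 mm behind the grasp point.
Start: joints at [-1.343, 0.342, 1.524, -0, 1.275, -0.146], TCP at [191.731, -488.761, 198.541] pointing down, gripper open.
Joint ranges: [-2.53, 2.53], [-0.77, 2.02], [0.04, 2.7], [-1, 4.14], [0.28, 2.66], [-3.11, 3.11]. Speed limits (rad/s): [2.57, 2.57, 3.14, 3.14, 3.14, 3.14].

INTERFACE

Orientations are given as [roll, pitch, yaw] about the fixed x, y, z axes, in that order (R = Rz(yaw) Ry(pitch) Rx(roll)).
In Python, from plant import bot gives the robot as it stands.
- The arm moves only by the tool jog_arm, never from a script. Its argument "targets" is a list of rows, each an object with "xyz": the shift along the tool's x, y, z as a fraction of full scale, a list of three; "spin": the turn about the tool's z as a fraction of full scale. In form: [{"xyz": [x, y, z], "spin": spin}, ...]. A call has exactly 10 rows; each row shifts and turns the commanded pose from where the row before left it, along the tool's axes as they then stand; what a row does not reach is not made up. Full scale, the value 1, is 80 mm for a shift and 0.1 rad for a turn. A row lasts 1/8 s, in which the tool goes at most 62.5 mm and 10.7 degrees, less where a joint would pass 70% of its speed; a pose out of reach is approached as far as the arm can. A call with a number of a shift or a turn outside -1 to 1 is refused whole. A call with a gripper value outside its range is refused whole. "gripper" is the opening in per cent of the stroke, from 0 (shut) to 100 (fully open), set as the call begins (left out, the last holds). The fingers move at their own pace and stop on an object; the grip force is fixed at half the most. Time passes only in rows, so rows that do not move let the fingers close, or fill a call up. It gives the time, the measured TCP pose, the force, the opening and the grip force at its end, in the units of the state.
- bot.get_obs(): the state, without advancing time (a new reading comes with each control period).
- bot.capture(name): name is "scene" or "top"; returns the picture (480x640x3 uint8, blue, green, red); there is no depth.
- bot.get_calibration(name): a dict with "vfov" (degrees; the focal length in pixels is half the picture's height over the tangent of half this angle, whatever the lens; pixels are square), "cx", "cy" (the principal point, pixels), "eye" and "rotation" of the camera in the world. Camera axes: x right, y down, z forward; pixel columns grow to the right and rows downward; lengths in mm; the calibration is good to about 2 mm. A picture is of the moment at which its call begins. get_calibration takes no time and is no camera call.
- bot.close_job(): hands the job in; it is judged then, once.
The state is a dict: "time": time; "joint_positions": joint angles; "dq": joint speeds; "tau": joint torques, N m; "tool_pos": TCP position; "tcp_rot": TCP orientation; "contact_force": force on the tool from outside, world axes, zero at the start; "moment": the same for the moment, N m; "grip_width": finger opening in mm; "finger_force": force on a finger pad.
Only numpy, scipy, OpenCV 4.12 (cv2) and the standard library are available. Lean on these libraries where they do the work, as an engineer would, in place of code of your own. Each camera call takes 0.05 s, during which the arm holds its last target. There are 200 camera calls.

## Working session

There is one attempt and no reset: what is moved stays moved. The work goes in short steps, Python scripts to look and compute and a tool call to move; the robot and the scene stay as the last step left them, time stands still between calls to the robot, and variables do not carry over. Pictures are saved under pics/ and viewed, at most 19 in all, crops included, and the job is handed in when it is done.

Besides the shell and the picture viewer there is one more tool, called after ">>>" as a command line: name --argument value ..., lists and objects as JSON in quotes. jog_arm: Moves the arm, as the interface text tells. Shift numbers are shares of 80 mm and turn numbers shares of 0.1 rad, none past 1 either way. Its arguments: {"type":"object","properties":{"targets":{"type":"array","items":{"type":"object","properties":{"xyz":{"type":"array","items":{"type":"number"}},"spin":{"type":"number"}}}},"gripper":{"type":"number"}},"required":["targets"]}

```bash
mkdir -p pics
python3 - <<'E'
from plant import bot
import cv2
for n in("top","scene"):
    cv2.imwrite(f"pics/{n}0.png",bot.capture(n)); print(n,bot.get_calibration(n))
o=bot.get_obs();print(o)
E
```

```text
top {'vfov': 57.79925697531922, 'cx': 318.5271267675262, 'cy': 241.53799579284632, 'eye': array([ 5.04719467e+02, -1.11203229e-01,  8.09506834e+02]), 'rotation': array([-3.08436729, -0.00907553, -1.55659205])}
scene {'vfov': 52.892845876983976, 'cx': 320.2828789793557, 'cy': 237.33067207553103, 'eye': array([880.41778354, 656.90518865, 754.1451394 ]), 'rotation': array([-2.32158842,  0.0193859 ,  2.6179841 ])}
{'time': 0.1, 'joint_positions': array([-1.34302301e+00,  3.42642883e-01,  1.52489912e+00, -1.42484427e-05,
        1.27542337e+00, -1.46026285e-01]), 'dq': array([-0.0003676 ,  0.00010083, -0.00221667,  0.00152411, -0.00069663,
        0.00018933]), 'tau': array([ 1.78669936e-03, -4.32004809e+01, -2.44694656e+01,  7.19226524e-02,
        5.25641721e-02, -5.99752866e-05]), 'tool_pos': array([ 191.61881461, -488.35241706,  197.92757879]), 'tcp_rot': array([-3.14023256e+00, -1.86260911e-04,  3.73803635e-01]), 'contact_force': array([-0.06709451,  0.12333149,  0.09027648]), 'moment': array([-0.02408914,  0.01237485, -0.04752693]), 'finger_force': 0.0, 'grip_width': 91.45501232081564}
```

View pics/top0.png

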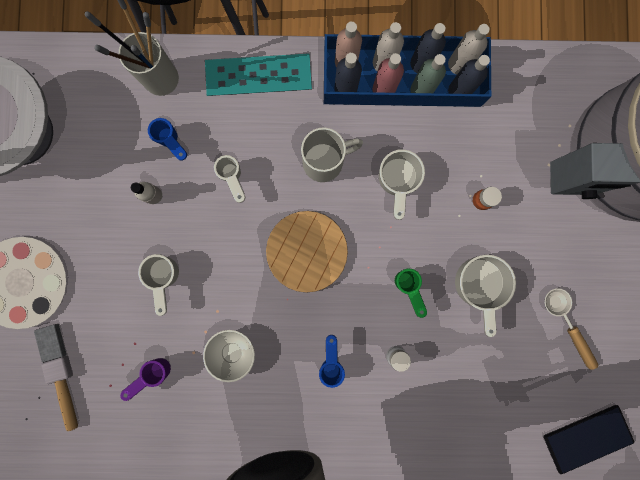

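View pics/scene0.png

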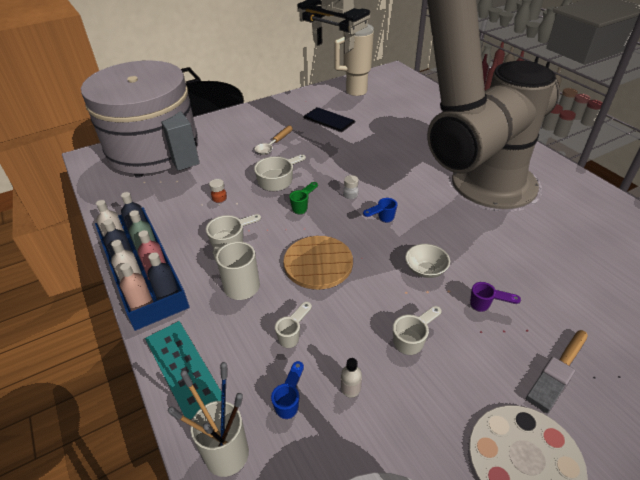

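The top view shows the cup rims at about cup_1 (487,282), cup_2 (402,172), cup_3 (157,272) and cup_4 (227,168), with all tabs pointing towards the robot. The board is at (307,251), the mug at (325,155) and the bowl at (229,356). The scene view shows the same layout.

```bash
cat > h.py <<'E'
from plant import bot
import cv2, numpy as np
from scipy.spatial.transform import Rotation as R
from scipy.optimize import least_squares
def plane(cam,px,z):
    c=bot.get_calibration(cam); f=240/np.tan(np.radians(c['vfov']/2))
    px=np.atleast_2d(px).astype(float)
    d=np.c_[(px-[c['cx'],c['cy']])/f,np.ones(len(px))]@R.from_euler('xyz',c['rotation']).as_matrix().T
    e=np.array(c['eye']); return (e+d*((z-e[2])/d[:,2])[:,None])[:,:2]
def blob(mask,seed):
    n,l,s,ce=cv2.connectedComponentsWithStats(mask)
    ys,xs=np.nonzero(l); i=np.argmin((xs-seed[0])**2+(ys-seed[1])**2)
    m=(l==l[ys[i],xs[i]]).astype(np.uint8)
    return max(cv2.findContours(m,cv2.RETR_EXTERNAL,cv2.CHAIN_APPROX_NONE)[0],key=cv2.contourArea)[:,0]
def circ(P,r,away=None):
    c0=P.mean(0)
    for _ in range(4):
        Q=P if away is None else P[(P-c0)@away>0.15*r]
        Q=Q[abs(np.linalg.norm(Q-c0,axis=1)-r)<max(6,r*.4)]
        c0=least_squares(lambda c:np.linalg.norm(Q-c,axis=1)-r,c0,loss='soft_l1',f_scale=1).x
    return c0,np.std(np.linalg.norm(Q-c0,axis=1)-r)
def cream(im):
    b=cv2.cvtColor(im,cv2.COLOR_BGR2LAB)[:,:,2]
    return ((b>BT)).astype(np.uint8)
BT=128
E
python3 - <<'E'
from h import *
im=cv2.imread('pics/top0.png'); lab=cv2.cvtColor(im,cv2.COLOR_BGR2LAB)
for p in [(487,270),(490,325),(463,285),(400,200),(157,262),(430,240),(540,240),(250,220),(200,300)]: print(p,lab[p[1],p[0]])
m=cream(im); cv2.imwrite('pics/m.png',m*255)
for n,s,r,z in [('c1',(487,282),50,45),('c2',(402,172),41,45),('c3',(157,272),32,45),('c4',(227,168),23,45),('board',(307,251),75,15),('mug',(322,150),38,92),('bowl',(229,356),46,34)]:
    P=plane('top',blob(m,s),z)
    seedw=plane('top',s,z)[0]; a=seedw-[505,0]; a/=np.linalg.norm(a)
    c,sd=circ(P,r,None if n=='board' else a)
    d=P-c; T=d[np.linalg.norm(d,axis=1)>r+10]
    ang=0
    if len(T): t=T.mean(0); ang=np.arctan2(*-t[::-1])
    print(n,len(P),c.round(1),round(sd,2),'xaxis yaw',round(ang,3),'max',np.linalg.norm(d,axis=1).max().round(1))
E
```

```text
(487, 270) [194 127 136]
(490, 325) [194 127 136]
(463, 285) [115 127 133]
(400, 200) [197 126 136]
(157, 262) [142 127 134]
(430, 240) [146 133 127]
(540, 240) [148 132 126]
(250, 220) [148 132 128]
(200, 300) [106 132 127]
c1 212 [ 480.5 -303.6] 4.44 xaxis yaw 0.052 max 93.1
c2 174 [ 675.4 -152.2] 0.55 xaxis yaw -0.061 max 85.3
c3 156 [491.4 275.4] 2.76 xaxis yaw 0.126 max 75.6
c4 116 [678.  158.6] 0.76 xaxis yaw 0.423 max 67.1
board 230 [532.7  15.1] 0.55 xaxis yaw 0 max 76.4
mug 170 [700.5 -12.2] 3.43 xaxis yaw 0.761 max 66.6
bowl 147 [347.2 147.8] 0.68 xaxis yaw 0 max 47.2
```

View pics/m.png

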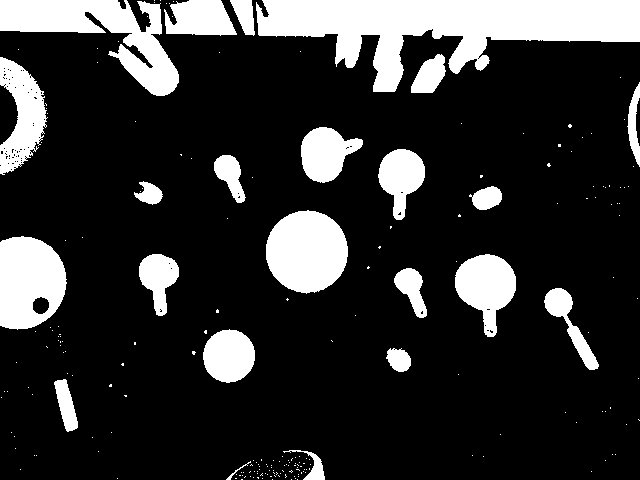

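The mask separates the cups cleanly. The cup_1 and cup_3 fits are loose because wall and tab points are included, so I'll refit with a tighter band.

```bash
cat >> h.py <<'E'
def cup(im,cam,s,r,z,away=True):
    P=plane(cam,blob(cream(im),s),z); c=plane(cam,s,z)[0]
    e=bot.get_calibration(cam)['eye'][:2]; a=(c-e)/np.linalg.norm(c-e)
    for tol in (8,5,3,2.5,2.5):
        d=P-c; D=np.linalg.norm(d,axis=1)
        Q=P[(abs(D-r)<tol)&((d@a>-0.1*r)|(not away))]
        c=least_squares(lambda c:np.linalg.norm(Q-c,axis=1)-r,c,loss='soft_l1',f_scale=.7).x
    d=P-c; D=np.linalg.norm(d,axis=1); T=d[D>r+10]
    ang=np.arctan2(*-T.mean(0)[::-1]) if len(T) else 0
    return c,ang,len(Q),np.std(np.linalg.norm(Q-c,axis=1)),D.max()
E
python3 - <<'E'
from h import *
im=cv2.imread('pics/top0.png')
for n,s,r,z in [('c1',(487,282),50,45),('c2',(402,172),41,45),('c3',(157,272),32,45),('c4',(227,168),23,45),('mug',(322,150),38,92)]:
    c,a,k,sd,M=cup(im,'top',s,r,z)
    g={'c1':75,'c2':66,'c3':57,'c4':48}.get(n,0)
    print(n,c.round(1),'yaw',round(a,3),k,round(sd,2),round(M,1),'grip',(c-g*np.array([np.cos(a),np.sin(a)])).round(1))
E
```

```text
c1 [ 480.9 -303.4] yaw 0.053 77 0.59 93.5 grip [ 406.  -307.4]
c2 [ 675.4 -152.2] yaw -0.06 67 0.54 85.4 grip [ 609.5 -148.2]
c3 [491.6 275.4] yaw 0.125 52 0.77 75.8 grip [435.  268.3]
c4 [677.9 158.7] yaw 0.425 39 0.82 67.1 grip [634.2 138.9]
mug [700.3 -11.8] yaw 0.811 57 0.57 67.0 grip [700.3 -11.8]
```

```bash
cat >> h.py <<'E'
def go(x,y,z,yaw,q=None):
    o=bot.get_obs(); p=np.array(o['tool_pos']) if q is None else np.array(q[:3])
    cy=o['tcp_rot'][2] if q is None else q[3]
    d=np.array([x,y,z])-p; c,s=np.cos(yaw),np.sin(yaw)
    print('spin total',round((cy-yaw)/.1,2),'then xyz total',(np.array([d[0]*c+d[1]*s, d[0]*s-d[1]*c, -d[2]])/80).round(3))
E
python3 -c "
from h import *
go(406,-307.4,100,.053); go(406,-307.4,33,.053,[406,-307.4,100,.053])"
```

```text
spin total 3.21 then xyz total [ 2.796 -2.117  1.224]
spin total 0.0 then xyz total [0.    0.    0.838]
```

>>> jog_arm --targets '[{"xyz":[0,0,0],"spin":0.8},{"xyz":[0,0,0],"spin":0.8},{"xyz":[0,0,0],"spin":0.8},{"xyz":[0,0,0],"spin":0.81},{"xyz":[0.466,-0.353,0.204],"spin":0},{"xyz":[0.466,-0.353,0.204],"spin":0},{"xyz":[0.466,-0.353,0.204],"spin":0},{"xyz":[0.466,-0.353,0.204],"spin":0},{"xyz":[0.466,-0.353,0.204],"spin":0},{"xyz":[0.466,-0.352,0.204],"spin":0}]' --gripper 100

```text
time: 1.35
tool_pos: [407.1, -306.6, 99.9]
tcp_rot: [-3.141, 0.0, 0.053]
contact_force: [0.8, 0.2, -0.4]
grip_width: 91.8
finger_force: 0.0
```

>>> jog_arm --targets '[{"xyz":[0,0,0.25],"spin":0},{"xyz":[0,0,0.25],"spin":0},{"xyz":[0,0,0.25],"spin":0},{"xyz":[0,0,0.225],"spin":0},{"xyz":[0,0,0],"spin":0},{"xyz":[0,0,0],"spin":0},{"xyz":[0,0,0],"spin":0},{"xyz":[0,0,0],"spin":0},{"xyz":[0,0,0],"spin":0},{"xyz":[0,0,0],"spin":0}]'

```text
time: 2.6
tool_pos: [406.2, -307.9, 22.7]
tcp_rot: [3.141, -0.0, 0.053]
contact_force: [0.4, -0.4, 0.1]
grip_width: 91.8
finger_force: 0.0
```

>>> jog_arm --targets '[{"xyz":[0,0,0],"spin":0},{"xyz":[0,0,0],"spin":0},{"xyz":[0,0,0],"spin":0},{"xyz":[0,0,0],"spin":0},{"xyz":[0,0,0],"spin":0},{"xyz":[0,0,0],"spin":0},{"xyz":[0,0,0],"spin":0},{"xyz":[0,0,0],"spin":0},{"xyz":[0,0,0],"spin":0},{"xyz":[0,0,0],"spin":0}]' --gripper 0

```text
time: 3.85
tool_pos: [406.2, -307.8, 22.6]
tcp_rot: [3.141, -0.0, 0.053]
contact_force: [-0.2, 0.3, 0.6]
grip_width: 1.0
finger_force: 0.0
```

>>> jog_arm --targets '[{"xyz":[0,0,-0.2],"spin":0},{"xyz":[0,0,-0.2],"spin":0},{"xyz":[0,0,-0.2],"spin":0},{"xyz":[0,0,-0.2],"spin":0},{"xyz":[0,0,-0.2],"spin":0},{"xyz":[0,0,0],"spin":0},{"xyz":[0,0,0],"spin":0},{"xyz":[0,0,0],"spin":0},{"xyz":[0,0,0],"spin":0},{"xyz":[0,0,0],"spin":0}]'

```text
time: 5.1
tool_pos: [406.1, -307.8, 102.3]
tcp_rot: [-3.141, 0.0, 0.053]
contact_force: [-0.4, 0.6, -0.1]
grip_width: 0.7
finger_force: 0.0
```

Run:
```python
from h import *
im=bot.capture('scene'); im2=bot.capture('top')
cv2.imwrite('pics/a.png',np.hstack([cv2.resize(im[100:300,200:400],(400,400)),cv2.resize(im2[180:380,400:600],(400,400))]))
cv2.imwrite('pics/top1.png',im2)
g=np.array(bot.get_obs()['tool_pos']);print(g)
print(cup(im2,'top',(495,285),50,45+80))
```

```text
[ 406.13766588 -307.78966399  102.4800359 ]
(array([ 478.43798602, -268.19865706]), np.float64(-0.16734596058566445), 59, np.float64(1.1492459486521003), np.float64(140.4755593988329))
```

View pics/a.png

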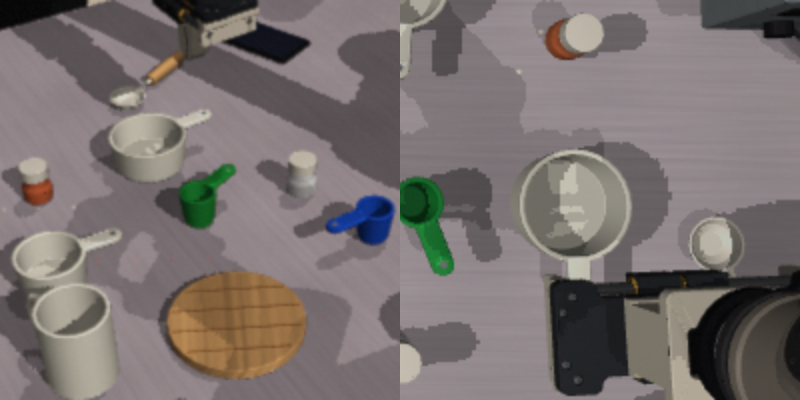

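The grasp closed on nothing. The cup is unmoved at crop (575,205). I'll project the TCP into both views to check the geometry.

```bash
cat >> h.py <<'E'
def proj(cam,X):
    c=bot.get_calibration(cam); f=240/np.tan(np.radians(c['vfov']/2))
    v=(np.array(X,float)-c['eye'])@R.from_euler('xyz',c['rotation']).as_matrix()
    return np.round(v[:2]/v[2]*f+[c['cx'],c['cy']],1)
E
python3 - <<'E'
from h import *
p=bot.get_obs()['tool_pos']
for cam in('top','scene'): 
    print(cam,'tcp',proj(cam,p),'c1 rim',proj(cam,[480.9,-303.4,45]),'tab',proj(cam,[406,-307.4,45]),'board',proj(cam,[532.7,15.1,15]),'base',proj(cam,[0,0,0]), proj(cam,[678,159,45]),proj(cam,[347,148,34]))
cv2.imwrite('pics/s1.png',bot.capture('scene'))
E
```

```text
top tcp [504.  330.2] c1 rim [486.9 282.5] tab [489.5 325.5] board [306.5 251. ] base [310.4 548.5] [226.4 167.4] [229.  355.1]
scene tcp [297.1 137.5] c1 rim [273.4 166. ] tab [298.4 156.6] board [317.8 257.2] base [493.9 181.9] [287.2 323.6] [426.5 256.9]
```

View pics/s1.png

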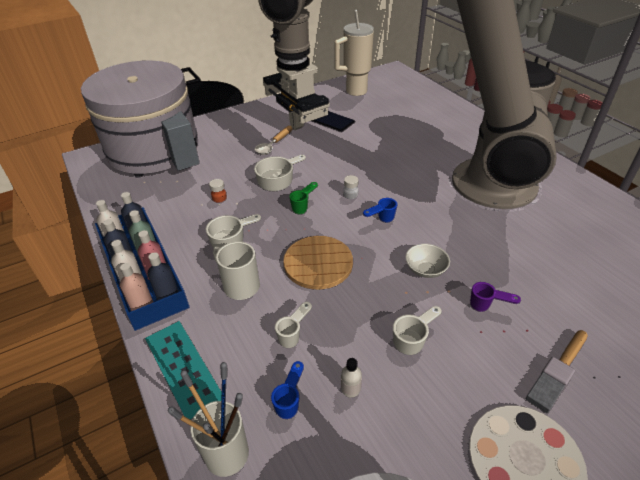

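Run:
```python
from h import *
im=cv2.imread('pics/s1.png'); im2=cv2.imread('pics/top1.png')
cv2.imwrite('pics/b.png',np.hstack([cv2.resize(im[60:180,240:360],(400,400),interpolation=2),cv2.resize(im2[270:430,440:600],(400,400),interpolation=2)]))
```

```text
(no output)
```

View pics/b.png

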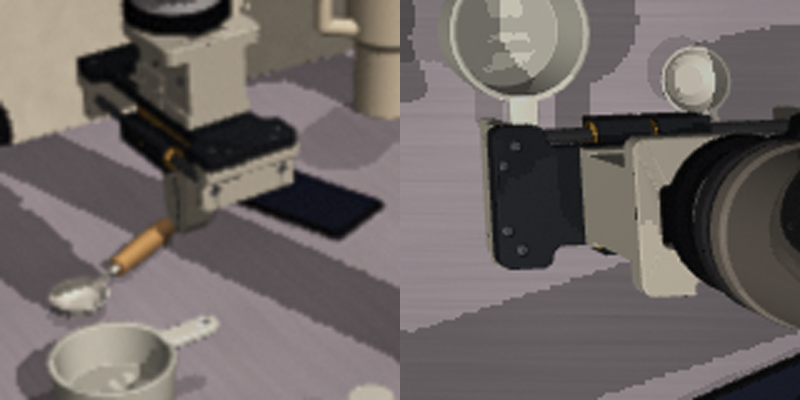

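Run:
```python
from h import *
def tri(a,b):
    A=[];B=[]
    for cam,px in(('top',a),('scene',b)):
        p=np.r_[plane(cam,px,0)[0],0];e=np.array(bot.get_calibration(cam)['eye']);d=(p-e)/np.linalg.norm(p-e)
        M=np.eye(3)-np.outer(d,d);A.append(M);B.append(M@e)
    return np.linalg.lstsq(np.vstack(A),np.hstack(B),rcond=None)
for a,b in [((490,125),(205,168)),((500,266),(297,130)),]:
    r=tri((440+(a[0]-400)/2.5,270+a[1]/2.5),(240+b[0]/3.333,60+b[1]/3.333));print(r[0].round(0),r[1])
for z in(100,110,120,130):print(z,plane('scene',(296,129.5),z))
print(proj('scene',[191.6,-488.4,198]))
```

```text
[ 437. -215.  229.] [0.00040294]
[ 365. -217.  236.] [0.2910108]
100 [[ 388.2667147  -348.06661018]]
110 [[ 395.79029073 -332.70347839]]
120 [[ 403.31386675 -317.34034659]]
130 [[ 410.83744278 -301.9772148 ]]
[332.6  57.5]
```

From triangulating the gripper body, xy agrees with the reported pose. The fingertip, however, sits about 24 mm higher than the reported z, which explains closing just above the tab. I'll retry lower.

>>> jog_arm --targets '[{"xyz":[0,0,0],"spin":0},{"xyz":[0,0,0],"spin":0},{"xyz":[0,0,0],"spin":0},{"xyz":[0,0,0],"spin":0},{"xyz":[0,0,0],"spin":0},{"xyz":[0,0,0.2],"spin":0},{"xyz":[0,0,0.25],"spin":0},{"xyz":[0,0,0.25],"spin":0},{"xyz":[0,0,0.25],"spin":0},{"xyz":[0,0,0.25],"spin":0}]' --gripper 100

```text
time: 6.5
tool_pos: [406.2, -307.9, 6.0]
tcp_rot: [3.141, -0.0, 0.053]
contact_force: [-0.5, 0.6, 0.1]
grip_width: 91.0
finger_force: 0.0
```

>>> jog_arm --targets '[{"xyz":[0,0,0.03],"spin":0},{"xyz":[0,0,0],"spin":0},{"xyz":[0,0,0],"spin":0},{"xyz":[0,0,0],"spin":0},{"xyz":[0,0,0],"spin":0},{"xyz":[0,0,0],"spin":0},{"xyz":[0,0,0],"spin":0},{"xyz":[0,0,0],"spin":0},{"xyz":[0,0,0],"spin":0},{"xyz":[0,0,0],"spin":0}]' --gripper 0

```text
time: 7.75
tool_pos: [406.1, -307.8, 4.2]
tcp_rot: [3.142, 0.0, 0.053]
contact_force: [-0.3, 0.8, 0.3]
grip_width: 19.5
finger_force: 30.0
```

>>> jog_arm --targets '[{"xyz":[0,0,-0.1],"spin":0},{"xyz":[0,0,-0.15],"spin":0},{"xyz":[0,0,-0.15],"spin":0},{"xyz":[0,0,-0.15],"spin":0},{"xyz":[0,0,-0.15],"spin":0},{"xyz":[0,0,-0.15],"spin":0},{"xyz":[0,0,-0.15],"spin":0},{"xyz":[0,0,0],"spin":0},{"xyz":[0,0,0],"spin":0},{"xyz":[0,0,0],"spin":0}]'

```text
time: 9.0
tool_pos: [405.9, -307.6, 83.7]
tcp_rot: [-3.141, 0.001, 0.053]
contact_force: [-0.3, -0.4, -2.7]
grip_width: 19.4
finger_force: 30.0
```

Run:
```python
from h import *
im=bot.capture('scene'); im2=bot.capture('top')
cv2.imwrite('pics/c.png',np.hstack([cv2.resize(im[60:200,220:360],(400,400),interpolation=2),cv2.resize(im2[220:380,420:580],(400,400),interpolation=2)]))
P=plane('top',blob(cream(im2),(490,280)),125); 
T=[532.7,15.1]; go(T[0]-75,T[1],84,0)
print(cup(im2,'top',(494,287),50,125))
```

```text
spin total 0.53 then xyz total [ 6.470e-01 -4.034e+00 -3.000e-03]
(array([ 481.08166754, -302.51811584]), 0, 88, np.float64(0.6805488620320903), np.float64(58.40462136860677))
```

View pics/c.png

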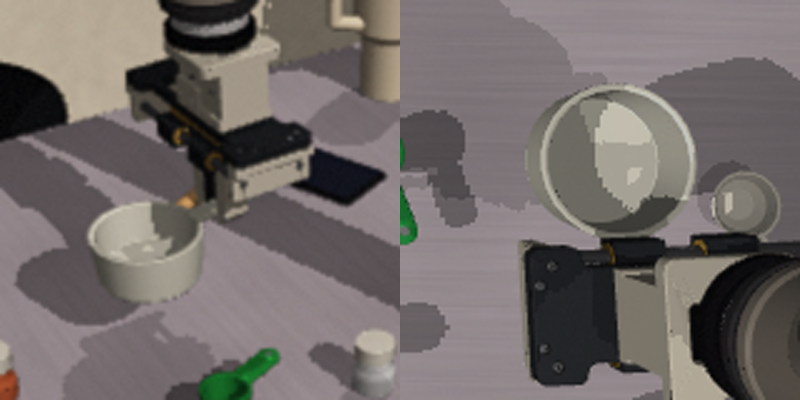

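Cup_1 is held level, with its centre about 75 mm ahead of the TCP. Next I carry it to the board.

>>> jog_arm --targets '[{"xyz":[0,0,0],"spin":0.53},{"xyz":[0.05,-0.3,0],"spin":0},{"xyz":[0.08,-0.5,0],"spin":0},{"xyz":[0.08,-0.5,0],"spin":0},{"xyz":[0.08,-0.5,0],"spin":0},{"xyz":[0.08,-0.5,0],"spin":0},{"xyz":[0.08,-0.5,0],"spin":0},{"xyz":[0.08,-0.5,0],"spin":0},{"xyz":[0.08,-0.5,0],"spin":0},{"xyz":[0.037,-0.234,0],"spin":0}]'

```text
time: 10.35
tool_pos: [457.9, 16.8, 84.0]
tcp_rot: [-3.141, 0.0, 0.002]
contact_force: [0.1, 0.7, -2.6]
grip_width: 19.4
finger_force: 30.0
```

Run:
```python
from h import *
im2=bot.capture('top'); print(bot.get_obs()['tool_pos'],bot.get_obs()['tcp_rot'])
print(proj('top',[532.7,15.1,125]),cup(im2,'top',proj('top',[532.7,15.1,125]),50,125))
```

```text
[458.06174786  18.03897096  84.04799141] [-3.14039194e+00  1.69794426e-04  1.81082667e-03]
[305.2 248.5] (array([532.72688957,  15.06930774]), np.float64(-0.32876814593975723), 0, np.float64(nan), np.float64(308.67368850590447))
  ret = _var(a, axis=axis, dtype=dtype, out=out, ddof=ddof,
  arrmean = um.true_divide(arrmean, div, out=arrmean,
  ret = ret.dtype.type(ret / rcount)
```

>>> jog_arm --targets '[{"xyz":[0,0.03,0.15],"spin":0},{"xyz":[0,0,0.2],"spin":0},{"xyz":[0,0,0.2],"spin":0},{"xyz":[0,0,0.1],"spin":0},{"xyz":[0,0,0.06],"spin":0},{"xyz":[0,0,0.04],"spin":0},{"xyz":[0,0,0.03],"spin":0},{"xyz":[0,0,0.02],"spin":0},{"xyz":[0,0,0.01],"spin":0},{"xyz":[0,0,0],"spin":0}]'

```text
time: 11.65
tool_pos: [458.0, 12.5, 19.6]
tcp_rot: [3.141, -0.0, -0.0]
contact_force: [-2.4, -0.4, 0.8]
grip_width: 19.5
finger_force: 30.0
```

>>> jog_arm --targets '[{"xyz":[0,0,0],"spin":0},{"xyz":[0,0,0],"spin":0},{"xyz":[0,0,0],"spin":0},{"xyz":[0,0,0],"spin":0},{"xyz":[0,0,-0.2],"spin":0},{"xyz":[0,0,-0.3],"spin":0},{"xyz":[0,0,-0.3],"spin":0},{"xyz":[0,0,-0.3],"spin":0},{"xyz":[0,0,0],"spin":0},{"xyz":[0,0,0],"spin":0}]' --gripper 60

```text
time: 12.9
tool_pos: [457.5, 12.5, 106.7]
tcp_rot: [-3.142, 0.001, -0.0]
contact_force: [-0.7, -0.1, -0.1]
grip_width: 54.7
finger_force: 0.0
```

```bash
python3 -c "
from h import *
go(609.5,-148.2,90,-.06)"
```

```text
spin total 0.6 then xyz total [2.017 1.891 0.208]
```

>>> jog_arm --targets '[{"xyz":[0,0,0],"spin":0.6},{"xyz":[0.25,0.23,0.03],"spin":0},{"xyz":[0.3,0.28,0.03],"spin":0},{"xyz":[0.3,0.28,0.03],"spin":0},{"xyz":[0.3,0.28,0.03],"spin":0},{"xyz":[0.3,0.28,0.03],"spin":0},{"xyz":[0.3,0.28,0.03],"spin":0},{"xyz":[0.267,0.261,0.028],"spin":0},{"xyz":[0,0,0],"spin":0},{"xyz":[0,0,0],"spin":0}]'

```text
time: 14.15
tool_pos: [608.9, -147.5, 89.4]
tcp_rot: [-3.141, 0.003, -0.06]
contact_force: [0.6, 0.5, 0.2]
grip_width: 54.7
finger_force: 0.0
```

Run:
```python
from h import *
im2=bot.capture('top'); cv2.imwrite('pics/top2.png',im2)
s=proj('top',[532.7,13,60]); print('c1',s,cup(im2,'top',s,50,60))
go(609.5,-148.2,11,-.06)
im=bot.capture('scene')
cv2.imwrite('pics/d.png',np.hstack([cv2.resize(im[160:320,180:380],(500,400),interpolation=2),cv2.resize(im2[180:320,240:380],(300,300),interpolation=2)[:,:].repeat(1,0) if 0 else cv2.resize(im2[170:330,250:370],(300,400),interpolation=2)]))
```

```text
c1 [307.2 250.1] (array([532.67590696,  13.01900681]), np.float64(-0.12701339324326383), 0, np.float64(nan), np.float64(94.17577844807013))
spin total 0.0 then xyz total [0.007 0.01  0.986]
  ret = _var(a, axis=axis, dtype=dtype, out=out, ddof=ddof,
  arrmean = um.true_divide(arrmean, div, out=arrmean,
  ret = ret.dtype.type(ret / rcount)
```

View pics/d.png

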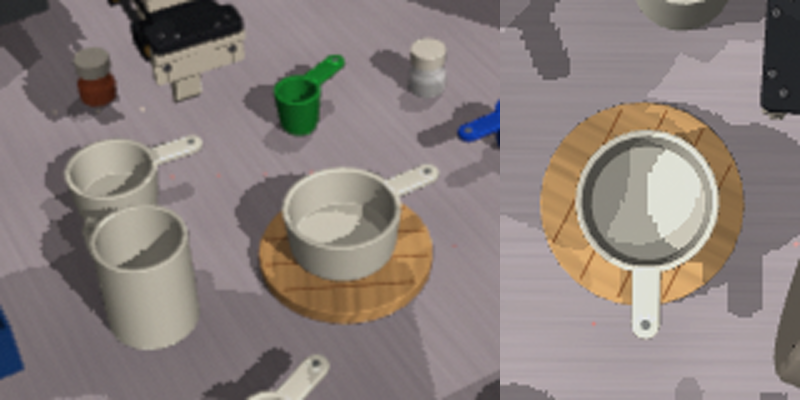

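Cup_1 stands upright in the middle of the board. In the top crop its rim is at (648,200), with the tab pointing straight towards the robot. I'll measure it with an upper colour limit and descend on cup_2.

Run:
```python
import re
t=open('h.py').read().replace("((b>BT))","((b>BT)&(b<BU))").replace("BT=128","BT=128;BU=145")
open('h.py','w').write(t)
from h import *
im=cv2.imread('pics/top2.png'); lab=cv2.cvtColor(im,cv2.COLOR_BGR2LAB)[:,:,2]
print(lab[250,270:345:3])
s=proj('top',[532.7,13,60]);print(cup(im,'top',s,50,60),cup(im,'top',s,50,60,False))
```

```text
[160 159 159 158 135 132 133 133 133 133 135 135 135 133 133 133 133 133
 133 132 136 135 137 153 153]
(array([531.2801668 ,   9.71612861]), np.float64(-0.007188814195104092), 88, np.float64(0.8268973442123576), np.float64(92.74420247633617)) (array([531.77158141,  10.20164259]), np.float64(-0.0008895198545405328), 139, np.float64(0.832481461536085), np.float64(93.21624159342358))
```

>>> jog_arm --targets '[{"xyz":[0.007,0.01,0.2],"spin":0},{"xyz":[0,0,0.25],"spin":0},{"xyz":[0,0,0.25],"spin":0},{"xyz":[0,0,0.2],"spin":0},{"xyz":[0,0,0.086],"spin":0},{"xyz":[0,0,0],"spin":0},{"xyz":[0,0,0],"spin":0},{"xyz":[0,0,0],"spin":0},{"xyz":[0,0,0],"spin":0},{"xyz":[0,0,0],"spin":0}]'

```text
time: 15.5
tool_pos: [610.6, -149.1, 12.1]
tcp_rot: [3.141, -0.0, -0.06]
contact_force: [-0.6, 0.2, -0.2]
grip_width: 54.9
finger_force: 0.0
```

>>> jog_arm --targets '[{"xyz":[0,0,0],"spin":0},{"xyz":[0,0,0],"spin":0},{"xyz":[0,0,0],"spin":0},{"xyz":[0,0,0],"spin":0},{"xyz":[0,0,0],"spin":0},{"xyz":[0,0,0],"spin":0},{"xyz":[0,0,0],"spin":0},{"xyz":[0,0,0],"spin":0},{"xyz":[0,0,0],"spin":0},{"xyz":[0,0,0],"spin":0}]' --gripper 0

```text
time: 16.75
tool_pos: [610.4, -149.0, 11.8]
tcp_rot: [-3.142, 0.0, -0.06]
contact_force: [-0.5, 0.7, -0.5]
grip_width: 19.5
finger_force: 30.0
```

Gripped. Now lift.

>>> jog_arm --targets '[{"xyz":[0,0,-0.1],"spin":0},{"xyz":[0,0,-0.15],"spin":0},{"xyz":[0,0,-0.2],"spin":0},{"xyz":[0,0,-0.2],"spin":0},{"xyz":[0,0,-0.2],"spin":0},{"xyz":[0,0,-0.15],"spin":0},{"xyz":[0,0,0],"spin":0},{"xyz":[0,0,0],"spin":0},{"xyz":[0,0,0],"spin":0},{"xyz":[0,0,0],"spin":0}]'

```text
time: 18.0
tool_pos: [610.2, -149.0, 91.3]
tcp_rot: [-3.141, 0.001, -0.06]
contact_force: [0.2, 1.1, -2.0]
grip_width: 19.1
finger_force: 30.0
```

```bash
cat >> h.py <<'E'
def held(name,grip_z,r,g):
    "centre of held cup and offset from TCP in tool axes"
    o=bot.get_obs(); p=np.array(o['tool_pos']); yaw=o['tcp_rot'][2]
    im=bot.capture('top'); cv2.imwrite(f'pics/{name}.png',im); z=45+p[2]-grip_z
    s=proj('top',[p[0]+g*np.cos(yaw),p[1]+g*np.sin(yaw),z]); c,a,k,sd,M=cup(im,'top',s,r,z)
    d=c-p[:2]; off=np.array([d[0]*np.cos(yaw)+d[1]*np.sin(yaw),d[0]*np.sin(yaw)-d[1]*np.cos(yaw)])
    print('p',p.round(1),'yaw',round(yaw,3),'c',c.round(1),'ang',round(a,3),k,round(sd,2),'off tool',off.round(1))
    return off
def place(c,off,z,yaw=0): go(c[0]-off[0],c[1]+off[1],z,yaw)
E
python3 - <<'E'
from h import *
off=held('e',11.8,41,66); place((531.7,10),off,92)
im=bot.capture('scene')
cv2.imwrite('pics/e2.png',cv2.resize(im[100:300,150:350],(500,500),interpolation=2))
E
```

```text
p [ 610.2 -149.    91.3] yaw -0.06 c [ 676.1 -153. ] ang 0 0 nan off tool [66.1  0.1]
spin total -0.6 then xyz total [-1.808 -1.988 -0.007]
  ret = _var(a, axis=axis, dtype=dtype, out=out, ddof=ddof,
  arrmean = um.true_divide(arrmean, div, out=arrmean,
  ret = ret.dtype.type(ret / rcount)
```

View pics/e2.png

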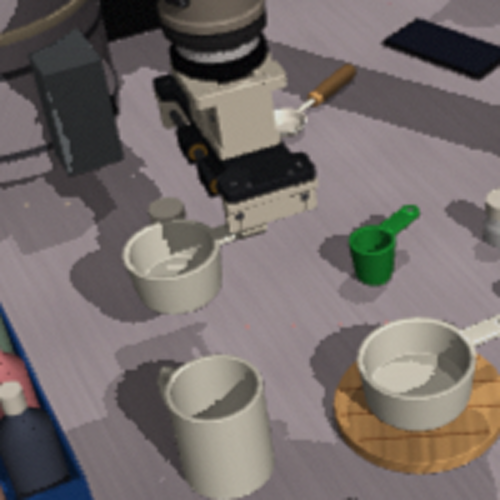

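Cup_2 is held level. The rim fit failed because the arm parts merge with the cup in the mask. I'll carry it back first and then sideways, staying clear of the mug, and make the fit use all contours.

>>> jog_arm --targets '[{"xyz":[-0.2,0,0],"spin":-0.6},{"xyz":[-0.4,0,0],"spin":0},{"xyz":[-0.4,-0.1,0],"spin":0},{"xyz":[-0.4,-0.25,0],"spin":0},{"xyz":[-0.3,-0.4,0],"spin":0},{"xyz":[-0.1,-0.45,0],"spin":0},{"xyz":[0,-0.4,0],"spin":0},{"xyz":[0,-0.25,0],"spin":0},{"xyz":[0,-0.1,0],"spin":0},{"xyz":[0,0,0],"spin":0}]'

```text
time: 19.35
tool_pos: [466.6, 7.9, 91.9]
tcp_rot: [3.141, -0.0, 0.001]
contact_force: [0.3, -0.5, -2.5]
grip_width: 19.4
finger_force: 30.0
```

Run:
```python
t=open('h.py').read().replace("P=plane(cam,blob(cream(im),s),z); c=","L=np.vstack(cv2.findContours(cream(im),cv2.RETR_LIST,cv2.CHAIN_APPROX_NONE)[0])[:,0]; P=plane(cam,L,z); P=P[np.linalg.norm(P-plane(cam,s,z)[0],axis=1)<r+50]; c=")
open('h.py','w').write(t)
from h import *
off=held('f',11.8,41,66); place((531.7,10),off,35)
place((531.7,10),(65.6,0),35)
im=cv2.imread('pics/f.png')
cv2.imwrite('pics/f2.png',np.hstack([cv2.resize(im[170:330,230:390],(400,400),interpolation=2),cv2.resize(cream(im)[170:330,230:390]*255,(400,400))[:,:,None].repeat(3,2)]))
```

```text
p [466.6   7.9  91.9] yaw 0.001 c [533.6  12.1] ang 2.297 64 1.03 off tool [67.  -4.1]
spin total -0.0 then xyz total [-0.025  0.021  0.711]
spin total -0.0 then xyz total [-0.007 -0.031  0.711]
```

View pics/f2.png

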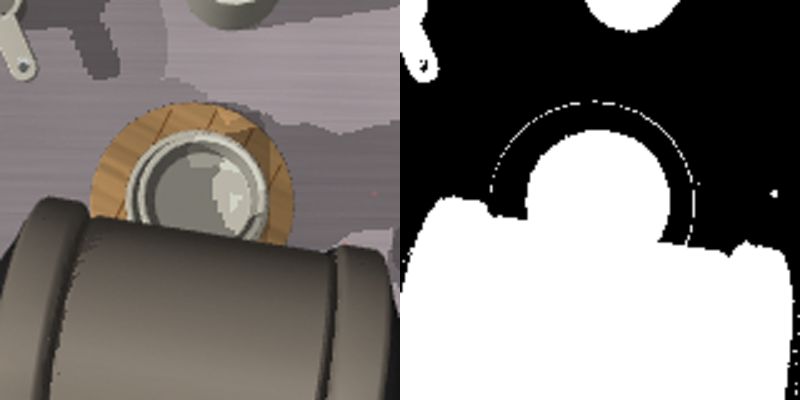

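The view shows cup_2's rim (crop ~203,195) inside cup_1's rim (crop ~198,200). It sits a few mm towards -y, which agrees with the grasp geometry, so I'll correct that and lower it.

>>> jog_arm --targets '[{"xyz":[-0.007,-0.04,0.1],"spin":0},{"xyz":[0,0,0.15],"spin":0},{"xyz":[0,0,0.15],"spin":0},{"xyz":[0,0,0.1],"spin":0},{"xyz":[0,0,0.07],"spin":0},{"xyz":[0,0,0.05],"spin":0},{"xyz":[0,0,0.03],"spin":0},{"xyz":[0,0,0.02],"spin":0},{"xyz":[0,0,0.02],"spin":0},{"xyz":[0,0,0],"spin":0}]'

```text
time: 20.65
tool_pos: [466.0, 11.1, 36.9]
tcp_rot: [3.141, -0.0, -0.0]
contact_force: [-1.3, -0.1, 0.0]
grip_width: 19.6
finger_force: 30.0
```

>>> jog_arm --targets '[{"xyz":[0,0,0],"spin":0},{"xyz":[0,0,0],"spin":0},{"xyz":[0,0,0],"spin":0},{"xyz":[0,0,0],"spin":0},{"xyz":[0,0,-0.2],"spin":0},{"xyz":[0,0,-0.3],"spin":0},{"xyz":[0,0,-0.3],"spin":0},{"xyz":[0,0,-0.2],"spin":0},{"xyz":[0,0,0],"spin":0},{"xyz":[0,0,0],"spin":0}]' --gripper 60

```text
time: 21.9
tool_pos: [465.5, 11.2, 116.0]
tcp_rot: [-3.142, 0.001, -0.0]
contact_force: [0.1, 0.8, -0.2]
grip_width: 55.1
finger_force: 0.0
```

```bash
python3 -c "
from h import *
go(435,268.3,90,.125)"
```

```text
spin total -1.25 then xyz total [ 0.023 -3.237  0.325]
```

>>> jog_arm --targets '[{"xyz":[0,0,0],"spin":-0.65},{"xyz":[0,0,0],"spin":-0.6},{"xyz":[0,-0.4,0],"spin":0},{"xyz":[0,-0.55,0],"spin":0},{"xyz":[0,-0.55,0.05],"spin":0},{"xyz":[0,-0.55,0.05],"spin":0},{"xyz":[0.023,-0.55,0.05],"spin":0},{"xyz":[0,-0.437,0.1],"spin":0},{"xyz":[0,-0.2,0.075],"spin":0},{"xyz":[0,0,0],"spin":0}]'

```text
time: 23.15
tool_pos: [434.8, 268.3, 89.5]
tcp_rot: [3.141, 0.002, 0.126]
contact_force: [-0.3, -0.1, -0.5]
grip_width: 55.2
finger_force: 0.0
```

Run:
```python
from h import *
go(435,268.3,11.5,.125)
im2=bot.capture('top'); im=bot.capture('scene'); cv2.imwrite('pics/top3.png',im2)
s=proj('top',[531.7,10,70]); 
for a in (True,False): print('c2',cup(im2,'top',s,41,70,a),'c1',cup(im2,'top',proj('top',[531.7,10,60]),50,60,a))
cv2.imwrite('pics/g.png',np.hstack([cv2.resize(im[200:320,260:380],(400,400),interpolation=2),cv2.resize(im2[190:310,250:370],(400,400),interpolation=2)]))
```

```text
spin total 0.01 then xyz total [0.003 0.    0.975]
c2 (array([539.5592068 ,  13.49532712]), np.float64(0.30397971030812176), 45, np.float64(1.1189949187882462), np.float64(98.63562346415878)) c1 (array([531.32688162,   9.95117841]), np.float64(0.11330899870252938), 89, np.float64(0.7518188347818766), np.float64(92.78134280180826))
c2 (array([531.89528509,   2.51785704]), np.float64(-0.7351409301707872), 42, np.float64(1.0054997133619434), np.float64(94.1445015403661)) c1 (array([532.08597428,  10.48045424]), np.float64(0.13438045584345765), 149, np.float64(0.7463236953119632), np.float64(93.5207199752518))
```

View pics/g.png

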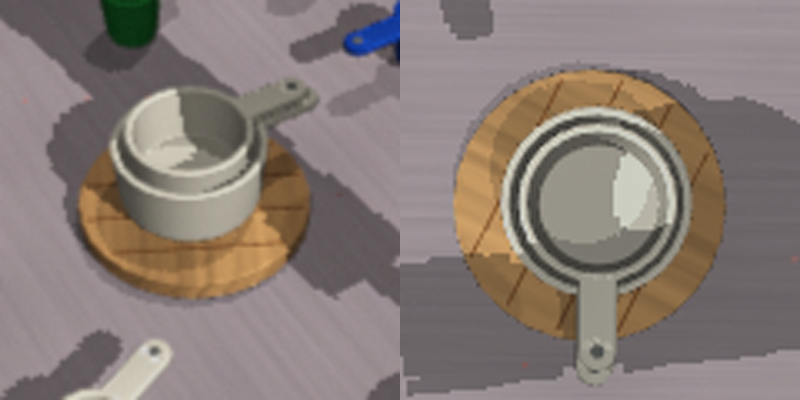

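Cup_2 is nested in cup_1, concentric, with the tabs stacked. Its rim is at about crop (600,201), which is full-image (310,250). Now cup_3.

>>> jog_arm --targets '[{"xyz":[0.003,0,0.2],"spin":0},{"xyz":[0,0,0.25],"spin":0},{"xyz":[0,0,0.25],"spin":0},{"xyz":[0,0,0.2],"spin":0},{"xyz":[0,0,0.075],"spin":0},{"xyz":[0,0,0],"spin":0},{"xyz":[0,0,0],"spin":0},{"xyz":[0,0,0],"spin":0},{"xyz":[0,0,0],"spin":0},{"xyz":[0,0,0],"spin":0}]'

```text
time: 24.5
tool_pos: [435.8, 268.4, 12.8]
tcp_rot: [3.142, -0.0, 0.125]
contact_force: [-0.3, -0.8, -0.5]
grip_width: 55.2
finger_force: 0.0
```

>>> jog_arm --targets '[{"xyz":[0,0,0],"spin":0},{"xyz":[0,0,0],"spin":0},{"xyz":[0,0,0],"spin":0},{"xyz":[0,0,0],"spin":0},{"xyz":[0,0,0],"spin":0},{"xyz":[0,0,0],"spin":0},{"xyz":[0,0,0],"spin":0},{"xyz":[0,0,0],"spin":0},{"xyz":[0,0,0],"spin":0},{"xyz":[0,0,0],"spin":0}]' --gripper 0

```text
time: 25.75
tool_pos: [435.8, 268.3, 12.6]
tcp_rot: [3.141, -0.0, 0.125]
contact_force: [0.5, -1.5, -0.1]
grip_width: 19.3
finger_force: 29.7
```

>>> jog_arm --targets '[{"xyz":[0,0,-0.1],"spin":0},{"xyz":[0,0,-0.15],"spin":0},{"xyz":[0,0,-0.2],"spin":0},{"xyz":[0,0,-0.2],"spin":0},{"xyz":[0,0,-0.2],"spin":0},{"xyz":[0,0,-0.2],"spin":0},{"xyz":[0,0,-0.1],"spin":0},{"xyz":[0,0,0],"spin":0},{"xyz":[0,0,0],"spin":0},{"xyz":[0,0,0],"spin":0}]'

```text
time: 27.0
tool_pos: [435.4, 268.2, 104.0]
tcp_rot: [3.141, 0.001, 0.125]
contact_force: [-0.3, -0.4, -1.7]
grip_width: 19.5
finger_force: 29.7
```

Run:
```python
from h import *
print('c2',plane('top',(310,250.3),70))
off=held('i',11.5,32,57); place((531.7,10.3),off,103); place((531.7,10.3),(56.6,0),103)
```

```text
c2 [[532.03175318   8.07565096]]
p [435.4 268.2 104. ] yaw 0.125 c [491.4 273. ] ang -0.231 49 0.49 off tool [56.2  2.2]
spin total 1.25 then xyz total [0.5   3.196 0.014]
spin total 1.25 then xyz total [0.495 3.224 0.014]
```

>>> jog_arm --targets '[{"xyz":[0,0,0],"spin":0.65},{"xyz":[0,0,0],"spin":0.6},{"xyz":[0.05,0.35,0],"spin":0},{"xyz":[0.1,0.55,0],"spin":0},{"xyz":[0.1,0.55,0],"spin":0},{"xyz":[0.1,0.55,0],"spin":0},{"xyz":[0.1,0.55,0],"spin":0},{"xyz":[0.047,0.42,0],"spin":0},{"xyz":[0,0.25,0],"spin":0},{"xyz":[0,0,0],"spin":0}]'

```text
time: 28.3
tool_pos: [475.4, 9.6, 104.4]
tcp_rot: [3.141, 0.001, -0.003]
contact_force: [-0.7, 0.3, -1.1]
grip_width: 19.0
finger_force: 29.7
```

Run:
```python
from h import *
go(475.3,10.6,12.6+35,0)
im2=bot.capture('top'); im=bot.capture('scene'); cv2.imwrite('pics/top4.png',im2)
cv2.imwrite('pics/k.png',np.hstack([cv2.resize(im[160:320,240:400],(400,400),interpolation=2),cv2.resize(im2[200:300,260:360],(400,400),interpolation=2)]))
print([proj('top',[531.9,9.5,z])*4-[1040,800]+[400,0] for z in (70,60,45+104-12.6)])
```

```text
spin total -0.03 then xyz total [-0.002 -0.013  0.71 ]
[array([596.8, 201.6]), array([596.8, 202.4]), array([594.4, 195.2])]
```

View pics/k.png

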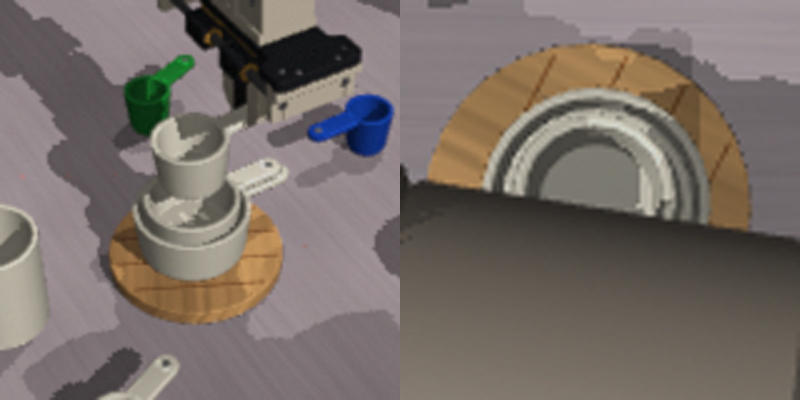

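Cup_3 is centred above the stack, with its rim at about crop (597,195) where (594,195) is expected. Lowering it now.

>>> jog_arm --targets '[{"xyz":[0,-0.01,0.1],"spin":0},{"xyz":[0,0,0.15],"spin":0},{"xyz":[0,0,0.15],"spin":0},{"xyz":[0,0,0.1],"spin":0},{"xyz":[0,0,0.08],"spin":0},{"xyz":[0,0,0.05],"spin":0},{"xyz":[0,0,0.04],"spin":0},{"xyz":[0,0,0.03],"spin":0},{"xyz":[0,0,0.015],"spin":0},{"xyz":[0,0,0],"spin":0}]'

```text
time: 29.65
tool_pos: [475.6, 11.5, 47.7]
tcp_rot: [3.141, -0.0, -0.0]
contact_force: [-0.7, 0.1, -0.2]
grip_width: 19.5
finger_force: 29.7
```

>>> jog_arm --targets '[{"xyz":[0,0,0],"spin":0},{"xyz":[0,0,0],"spin":0},{"xyz":[0,0,0],"spin":0},{"xyz":[0,0,0],"spin":0},{"xyz":[0,0,-0.2],"spin":0},{"xyz":[0,0,-0.3],"spin":0},{"xyz":[0,0,-0.3],"spin":0},{"xyz":[0,0,-0.2],"spin":0},{"xyz":[0,0,0],"spin":0},{"xyz":[0,0,0],"spin":0}]' --gripper 60

```text
time: 30.9
tool_pos: [475.0, 11.6, 126.8]
tcp_rot: [-3.142, 0.001, -0.0]
contact_force: [0.3, 0.4, -1.1]
grip_width: 55.2
finger_force: 0.0
```

```bash
python3 -c "
from h import *
go(634.2,138.9,90,.425)"
```

```text
spin total -4.25 then xyz total [ 2.469 -0.63   0.46 ]
```

>>> jog_arm --targets '[{"xyz":[0,0,0],"spin":-0.85},{"xyz":[0,0,0],"spin":-0.85},{"xyz":[0,0,0],"spin":-0.85},{"xyz":[0,0,0],"spin":-0.85},{"xyz":[0,0,0],"spin":-0.85},{"xyz":[0.45,-0.11,0],"spin":0},{"xyz":[0.55,-0.14,0.05],"spin":0},{"xyz":[0.55,-0.14,0.11],"spin":0},{"xyz":[0.55,-0.14,0.15],"spin":0},{"xyz":[0.369,-0.1,0.15],"spin":0}]'

```text
time: 32.15
tool_pos: [635.3, 140.1, 88.5]
tcp_rot: [-3.141, 0.002, 0.426]
contact_force: [-0.5, -0.5, 0.2]
grip_width: 55.3
finger_force: 0.0
```

Run:
```python
from h import *
im2=bot.capture('top'); im=bot.capture('scene'); cv2.imwrite('pics/top5.png',im2); cv2.imwrite('pics/scene5.png',im)
go(634.2,138.9,11.5,.425)
cv2.imwrite('pics/l.png',np.hstack([cv2.resize(im[200:360,240:400],(400,400),interpolation=2),cv2.resize(im2[200:300,260:360],(400,400),interpolation=2)]))
```

```text
spin total 0.02 then xyz total [-0.014  0.017  0.943]
```

View pics/l.png

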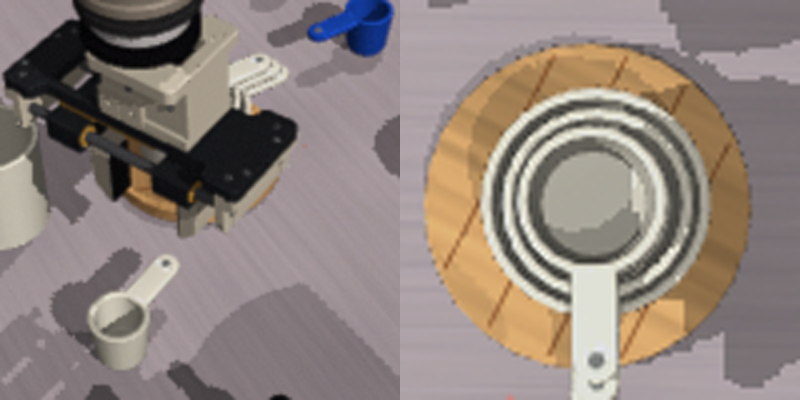

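All three cups are nested and concentric with their tabs in line. Cup_3's rim is at crop (593,190), which is full-image (308,247.5). Grasping cup_4 next.

>>> jog_arm --targets '[{"xyz":[-0.01,0.012,0.2],"spin":0},{"xyz":[0,0,0.25],"spin":0},{"xyz":[0,0,0.25],"spin":0},{"xyz":[0,0,0.17],"spin":0},{"xyz":[0,0,0.073],"spin":0},{"xyz":[0,0,0],"spin":0},{"xyz":[0,0,0],"spin":0},{"xyz":[0,0,0],"spin":0},{"xyz":[0,0,0],"spin":0},{"xyz":[0,0,0],"spin":0}]'

```text
time: 33.5
tool_pos: [634.4, 137.7, 15.4]
tcp_rot: [3.141, -0.0, 0.425]
contact_force: [0.1, 0.2, -0.1]
grip_width: 55.1
finger_force: 0.0
```

>>> jog_arm --targets '[{"xyz":[0,0,0],"spin":0},{"xyz":[0,0,0],"spin":0},{"xyz":[0,0,0],"spin":0},{"xyz":[0,0,0],"spin":0},{"xyz":[0,0,0],"spin":0},{"xyz":[0,0,0],"spin":0},{"xyz":[0,0,0],"spin":0},{"xyz":[0,0,0],"spin":0},{"xyz":[0,0,0],"spin":0},{"xyz":[0,0,0],"spin":0}]' --gripper 0

```text
time: 34.75
tool_pos: [634.4, 137.6, 15.2]
tcp_rot: [3.141, 0.0, 0.425]
contact_force: [-0.7, 0.0, -0.9]
grip_width: 18.5
finger_force: 29.9
```

>>> jog_arm --targets '[{"xyz":[0,0,-0.1],"spin":0},{"xyz":[0,0,-0.2],"spin":0},{"xyz":[0,0,-0.2],"spin":0},{"xyz":[0,0,-0.2],"spin":0},{"xyz":[0,0,-0.2],"spin":0},{"xyz":[0,0,-0.2],"spin":0},{"xyz":[0,0,-0.15],"spin":0},{"xyz":[0,0,-0.05],"spin":0},{"xyz":[0,0,0],"spin":0},{"xyz":[0,0,0],"spin":0}]'

```text
time: 36.0
tool_pos: [633.9, 137.6, 118.4]
tcp_rot: [-3.141, 0.001, 0.425]
contact_force: [0.3, 0.1, -1.4]
grip_width: 18.6
finger_force: 29.9
```

Run:
```python
from h import *
c=plane('top',(308.2,247.5),80)[0]; print('c3',c)
t=(532,11)
off=held('o',12,23,48); place(t,off,116); place(t,(47.3,0),116)
```

```text
c3 [536.32160184  11.05862008]
p [633.9 137.6 118.4] yaw 0.425 c [679.3 166.4] ang 0.562 50 1.09 off tool [53.2 -7.6]
spin total 4.25 then xyz total [-1.939  1.678  0.03 ]
spin total 4.25 then xyz total [-1.866  1.583  0.03 ]
```

Run:
```python
from h import *
im2=cv2.imread('pics/o.png'); im=bot.capture('scene')
print(proj('top',[679.3,166.4,151]),proj('top',[634.4+43.7,137.6+19.8,148]))
cv2.imwrite('pics/o2.png',np.hstack([cv2.resize(im[200:360,200:360],(400,400),interpolation=2),cv2.resize(im2[110:210,160:260],(400,400),interpolation=2)]))
```

```text
[207.6 150.8] [213.9 152.1]
```

View pics/o2.png

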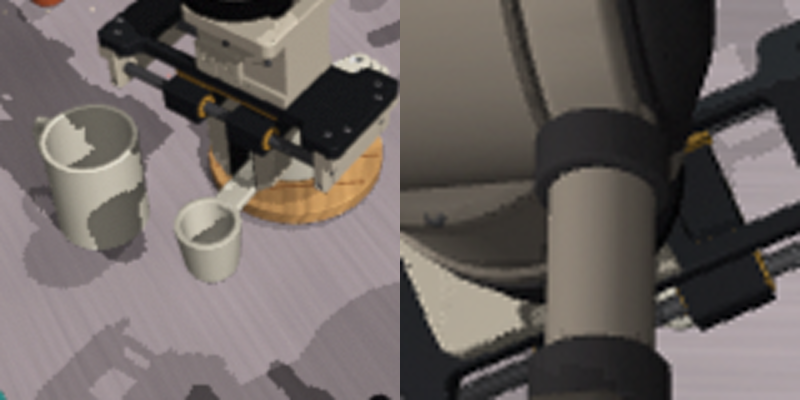

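Cup_4 is held nearly level in the scene view, with its rim at crop (208,225). The top view is blocked by the arm. I'll refine cup_3's centre from the earlier unobstructed top picture.

Run:
```python
from h import *
im=cv2.imread('pics/top5.png'); E=cv2.Canny(cv2.resize(im,None,fx=2,fy=2,interpolation=cv2.INTER_CUBIC),40,100)
ys,xs=np.nonzero(E); L=np.c_[xs/2-.25,ys/2-.25]
for r,z in((50,60),(41,70),(32,80),(27,80)):
    P=plane('top',L,z)
    best=max(((np.sum(np.abs(np.linalg.norm(P-[x,y],axis=1)-r)<.8),x,y) for x in np.arange(524,544,.5) for y in np.arange(2,20,.5)))
    print(r,best)
p=bot.get_obs()['tool_pos']
go(486.2,11.3,120,0)
```

```text
50 (np.int64(254), np.float64(532.0), np.float64(11.0))
41 (np.int64(216), np.float64(532.0), np.float64(10.0))
32 (np.int64(171), np.float64(532.5), np.float64(13.5))
27 (np.int64(223), np.float64(532.5), np.float64(12.5))
spin total 4.25 then xyz total [-1.848  1.579 -0.019]
```

Cup_3's centre is (532.5, 12.7), so the TCP target is (484.2, 12.7).

>>> jog_arm --targets '[{"xyz":[0,0,0],"spin":0.85},{"xyz":[0,0,0],"spin":0.85},{"xyz":[0,0,0],"spin":0.85},{"xyz":[0,0,0],"spin":0.85},{"xyz":[0,0,0],"spin":0.85},{"xyz":[-0.3,0.25,0],"spin":0},{"xyz":[-0.45,0.375,0],"spin":0},{"xyz":[-0.45,0.375,0],"spin":0},{"xyz":[-0.4,0.34,0],"spin":0},{"xyz":[-0.273,0.221,0],"spin":0}]'

```text
time: 37.35
tool_pos: [482.9, 11.8, 119.1]
tcp_rot: [3.141, 0.001, -0.001]
contact_force: [0.2, -0.2, -0.2]
grip_width: 18.6
finger_force: 29.9
```

>>> jog_arm --targets '[{"xyz":[0,0,0],"spin":0},{"xyz":[0,0,0],"spin":0},{"xyz":[0,0,0],"spin":0},{"xyz":[0,0,0],"spin":0},{"xyz":[0,0,0],"spin":0},{"xyz":[0,0,0],"spin":0},{"xyz":[0,0,0],"spin":0},{"xyz":[0,0,0],"spin":0},{"xyz":[0,0,0],"spin":0},{"xyz":[0,0,0],"spin":0}]'

```text
time: 38.6
tool_pos: [484.5, 12.8, 119.2]
tcp_rot: [3.141, -0.0, -0.0]
contact_force: [-0.0, -0.7, -0.8]
grip_width: 18.5
finger_force: 29.9
```

Run:
```python
from h import *
o=bot.get_obs();p=o['tool_pos'];print(p,o['tcp_rot'])
go(484.2,12.7,60.2,0)
im2=bot.capture('top'); im=bot.capture('scene'); cv2.imwrite('pics/top6.png',im2); cv2.imwrite('pics/scene6.png',im)
z=45+p[2]-15.2
E=cv2.Canny(cv2.resize(im2,None,fx=2,fy=2,interpolation=cv2.INTER_CUBIC),40,100)
ys,xs=np.nonzero(E); P=plane('top',np.c_[xs/2-.25,ys/2-.25],z)
for r in(23,18): print(r,max(((np.sum(np.abs(np.linalg.norm(P-[x,y],axis=1)-r)<.8),x,y) for x in np.arange(520,546,.5) for y in np.arange(0,26,.5))))
cv2.imwrite('pics/q.png',np.hstack([cv2.resize(im[160:320,240:400],(400,400),interpolation=2),cv2.resize(im2[200:300,260:360],(400,400),interpolation=2)]))
```

```text
[484.49869125  12.76012971 119.24779978] [ 3.14148757e+00 -7.05642712e-05 -2.38257289e-04]
spin total -0.0 then xyz total [-0.004  0.001  0.738]
23 (np.int64(75), np.float64(544.0), np.float64(0.0))
18 (np.int64(64), np.float64(543.5), np.float64(12.0))
```

View pics/q.png

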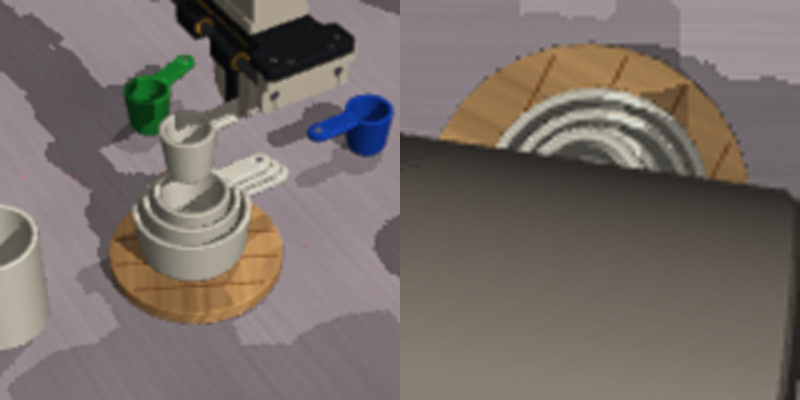

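Run:
```python
from h import *
for X,r in(([532.5,12.7,149],23),([532.5,12.7,80],32)):
    t=np.linspace(0,6.28,200); Q=np.array([proj('scene',[X[0]+r*np.cos(a),X[1]+r*np.sin(a),X[2]]) for a in t])
    print('exp l,r,t,b',((np.r_[Q.min(0),Q.max(0)]-[240,160,240,160])*2.5).round(0))
```

```text
exp l,r,t,b [160. 103. 218. 140.]
exp l,r,t,b [152. 160. 230. 213.]
```

Observed cup_4 rim bounds (162–214) agree with the expected ones (160–218) to within 1–2 px. Lowering it.

>>> jog_arm --targets '[{"xyz":[0,0,0.1],"spin":0},{"xyz":[0,0,0.15],"spin":0},{"xyz":[0,0,0.15],"spin":0},{"xyz":[0,0,0.1],"spin":0},{"xyz":[0,0,0.08],"spin":0},{"xyz":[0,0,0.06],"spin":0},{"xyz":[0,0,0.04],"spin":0},{"xyz":[0,0,0.03],"spin":0},{"xyz":[0,0,0.01],"spin":0},{"xyz":[0,0,0],"spin":0}]'

```text
time: 39.95
tool_pos: [484.6, 12.8, 61.7]
tcp_rot: [3.141, -0.0, -0.0]
contact_force: [0.4, -0.5, -0.5]
grip_width: 18.5
finger_force: 29.9
```

Run:
```python
from h import *
im=bot.capture('scene'); print(bot.get_obs()['contact_force'])
cv2.imwrite('pics/r.png',cv2.resize(im[160:320,240:400],(500,500),interpolation=2))
```

```text
[-0.00171687  0.64289455 -1.32561001]
```

View pics/r.png

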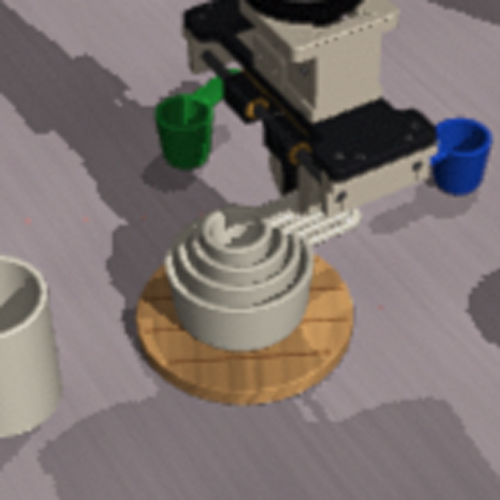

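Cup_4 is inside, about 1.5 mm above the floor. I'll lower the last bit and release.

>>> jog_arm --targets '[{"xyz":[0,0,0.01],"spin":0},{"xyz":[0,0,0.01],"spin":0},{"xyz":[0,0,0],"spin":0},{"xyz":[0,0,0],"spin":0},{"xyz":[0,0,0],"spin":0},{"xyz":[0,0,0],"spin":0},{"xyz":[0,0,0],"spin":0},{"xyz":[0,0,0],"spin":0},{"xyz":[0,0,0],"spin":0},{"xyz":[0,0,0],"spin":0}]'

```text
time: 41.25
tool_pos: [484.4, 12.8, 60.0]
tcp_rot: [3.142, 0.0, -0.0]
contact_force: [-1.8, -0.1, 1.9]
grip_width: 18.3
finger_force: 29.9
```

>>> jog_arm --targets '[{"xyz":[0,0,0],"spin":0},{"xyz":[0,0,0],"spin":0},{"xyz":[0,0,0],"spin":0},{"xyz":[0,0,0],"spin":0},{"xyz":[0,0,-0.2],"spin":0},{"xyz":[0,0,-0.3],"spin":0},{"xyz":[0,0,-0.3],"spin":0},{"xyz":[0,0.3,-0.3],"spin":0},{"xyz":[0,0.5,0],"spin":0},{"xyz":[0,0.5,0],"spin":0}]' --gripper 60

```text
time: 42.5
tool_pos: [484.7, -92.2, 148.5]
tcp_rot: [3.141, -0.001, 0.001]
contact_force: [1.1, -1.0, 0.3]
grip_width: 55.1
finger_force: 0.0
```

>>> jog_arm --targets '[{"xyz":[0,0.5,0],"spin":0},{"xyz":[0,0.5,0],"spin":0},{"xyz":[0,0.5,0],"spin":0},{"xyz":[0,0.3,0],"spin":0},{"xyz":[0,0,0],"spin":0},{"xyz":[0,0,0],"spin":0},{"xyz":[0,0,0],"spin":0},{"xyz":[0,0,0],"spin":0},{"xyz":[0,0,0],"spin":0},{"xyz":[0,0,0],"spin":0}]'

```text
time: 43.75
tool_pos: [484.5, -235.0, 148.1]
tcp_rot: [3.142, -0.0, 0.0]
contact_force: [-0.2, 0.5, 0.2]
grip_width: 55.1
finger_force: 0.0
```

Run:
```python
from h import *
im2=bot.capture('top'); im=bot.capture('scene')
cv2.imwrite('pics/z.png',np.hstack([cv2.resize(im[180:320,240:380],(400,400),interpolation=2),cv2.resize(im2[200:320,250:370],(400,400),interpolation=2)]))
E=cv2.Canny(cv2.resize(im2,None,fx=2,fy=2,interpolation=cv2.INTER_CUBIC),40,100)
ys,xs=np.nonzero(E); L=np.c_[xs/2-.25,ys/2-.25]
for r,z in((50,60),(41,70),(32,80),(27,80),(23,90),(18,90)):
    P=plane('top',L,z)
    print(r,max(((np.sum(np.abs(np.linalg.norm(P-[x,y],axis=1)-r)<.8),x,y) for x in np.arange(520,546,.5) for y in np.arange(0,26,.5))))
```

```text
50 (np.int64(256), np.float64(532.0), np.float64(11.0))
41 (np.int64(214), np.float64(532.0), np.float64(10.0))
32 (np.int64(191), np.float64(531.5), np.float64(11.5))
27 (np.int64(190), np.float64(533.0), np.float64(12.5))
23 (np.int64(146), np.float64(536.5), np.float64(14.0))
18 (np.int64(150), np.float64(535.5), np.float64(13.5))
```

View pics/z.png

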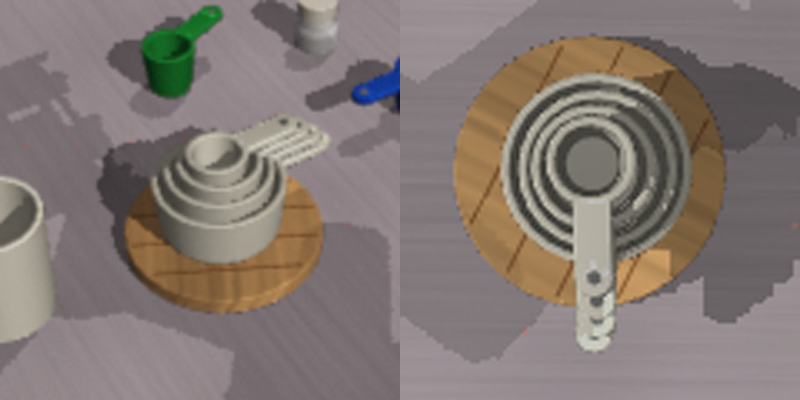

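All four cups are nested, level and within about 5 mm of each other. The tabs are stacked in line at crop (594,270–345). Handing in.

```bash
python3 -c "
from plant import bot
print(bot.close_job())"
```

```text
the job is handed in; nothing more can be done
None
```

I handed the job in at about 44 s: all four cups are nested upright in the middle of the board with their handles in line, the mug and bowl were left where they stood, and the hand-in gave no verdict.

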